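# Clamp a square tube in a welding jig with a sprung plunger

### The arm

A 6-joint arm with a two-finger parallel gripper is mounted at the origin on the work surface. World frame = base frame: x ahead of the robot, y to its left, z up, the work surface at z = 0. Lengths are in mm, angles in rad, forces in N, time in s.
With the tool pointing down it reaches from about 400 to 925 mm from the base axis. Payload 12.5 kg.
Tool frame: the origin (TCP) lies at the centre of the arm's flange, where the gripper is bolted on; the fingertips stand 190 mm ahead of it and the grasp point (between the pads) lies env.grip_point_offset ahead of it (env.grip_point_offset is the distance from the TCP to the grasp point, in mm); z points along the fingers, x is the direction in which the jaws open and shut, and the axes are right-handed (so a half turn about z gives the same grasp; the last joint's range is limited). The gripper opens to 95 mm and grips with 3 to 60 N. Pads are 20 mm wide; open, the fingers measure 119 mm over their backs; the gripper's body (75 mm by 180 mm) begins 59 mm behind the grasp point.
Start: joints at [1.008, 0.491, 1.559, -0, 1.092, -0.106], TCP at [275.652, 560.929, 404.761] pointing down, gripper open.
Joint ranges: [-3.1, 3.1], [-0.84, 2.19], [0.05, 2.79], [-1.13, 4.28], [0.06, 2.93], [-2.69, 2.69]. Speed limits (rad/s): [2.22, 2.22, 2.79, 3.14, 3.14, 3.14].

### API

Orientations are given as [roll, pitch, yaw] about the fixed x, y, z axes, in that order (R = Rz(yaw) Ry(pitch) Rx(roll)).
In Python, from cell import state, read_camera, camera_model, job_done, env gives the robot as it stands.
- The arm moves only by the tool arm_command, never from a script. Its argument "steps" is a list of rows, each a list of 6 numbers: the shift along the tool's x, y, z in cm, then the turn, a rotation vector about the tool's x, y, z in degrees. In form: [[dx, dy, dz, rx, ry, rz], ...]. A call has 1 to 12 rows; each row is the pose to reach, as a shift and turn from the pose commanded when the call began, along the tool's axes at that moment; what a row does not reach only later rows make up. A row lasts 1/12 s, in which the tool goes at most 41.7 mm and 7.16 degrees, less where a joint would pass 70% of its speed; a pose out of reach is approached as far as the arm can. A call with a gripper value outside its range is refused whole. "jaw" is the finger opening in cm, from 0 to 9.51, set as the call begins (left out, the last holds). The fingers move at their own pace and stop on an object; the grip force is fixed at half the most. Time passes only in rows, so rows that repeat a pose let the fingers close. It gives the time, the measured TCP pose, the force and the opening at its end, in the units of the state.
- state(): the state, without advancing time (a new reading comes with each control period).
- read_camera(name): name is "scene" or "side" or "wrist"; returns the picture (384x512x3 uint8, red, green, blue); there is no depth.
- camera_model(name): a dict with "K" (3x3 intrinsics, pixels), "xyz" and "rotation" of the camera in the world. Camera axes: x right, y up, looking along -z (the intrinsics and any distortion apply to the point x, -y, -z); pixel columns grow to the right and rows downward; lengths in mm; the calibration is good to about 2 mm. The wrist camera is an equidistant fisheye: a pixel r from the principal point sees the ray r / f radians off the axis. A picture is of the moment at which its call begins: read the wrist's pose just before it. camera_model takes no time and is no camera call; for the wrist camera it gives the pose at the moment of the call.
- job_done(): hands the job in, once; it reports no verdict.
The state is a dict: "t": time; "joints": joint angles; "qvel": joint speeds; "tau": joint torques, N m; "eef_pos": TCP position; "tcp_rot": TCP orientation; "ft_force": force on the tool from outside, world axes, zero at the start; "moment": the same for the moment, N m; "opening": opening from 0.0 (shut) to 1.0 (fully open).
Only numpy, scipy, OpenCV 4.12 (cv2) and the standard library are available. Lean on these libraries where they do the work, as an engineer would, in place of code of your own. Each camera call takes 0.05 s, during which the arm holds its last target. There are 200 camera calls.

### The job

Clamp the blue square tube in the welding jig: first push the sprung plunger fully back by its red handle, lean the handle over into its holding notch and let go, so that it stays back by itself. Then lay the tube in the two saddles and let go of it, with the plunger still held back, and finally swing the handle upright out of the notch so that the spring presses the tube against the end stop. Do not disturb the other things on the bench, and let go of everything at the end.

Things in the scene. Friction and masses are not known exactly. Their poses are not given: they have to be found in the camera images.
- jig: Welding jig fixed to the bench. Origin on the bench top; y is its long clamping axis, x across, z up. Grey base plate 120 mm (x) by 400 mm (y -230 to +170), 10 mm thick. Yellow-topped plunger housing at y -215 to -70 mm, 86 mm wide, top at z 80 mm. Two saddles (see seat), then a dark end stop with its face at y +140 mm, top at z 72 mm.
- seat (a point): Centre of the clamped tube (jig x 0, y +60, z 45 mm), axes as the jig's; the tube's length goes along y. Two aluminium U saddles 55 mm to either side of it in y, each 20 mm long: floor at jig z 28 mm, cheeks 40 mm apart, mouths flared to about 50 mm, tops at z 71 mm; 90 mm free between them for the fingers.
- nose (a point): Middle of the plunger's steel nose plate's face, 36 mm wide, 32 mm high, on the axis at jig x 0, z 45 mm; its y is +15 mm minus joint plunger. At rest it stands 35 mm into the tube's place; held back in the notch (y -55 mm) it leaves 195 mm up to the end stop for the 160 mm tube.
- notch (a point): Where the handle crosses the yellow top when parked (jig x -22, y -180, z 76 mm). The handle stands up at jig y -110 mm minus joint plunger through a J-shaped slot in the yellow top: a straight run along y at x 0, and at its -y end a notch to the jig's -x side.
- plunger (a joint): Travel of the plunger towards the jig's -y, 0 (home) to 0.085 m (fully back). A spring drives it home (4 N at 0, 12.5 N at 0.085): it snaps back if let go anywhere but in the notch. Only beyond 0.076 can the handle lean into the notch; held there it reads 0.070 to 0.073; with the tube clamped, 0.035.
- handle (a joint): Lean of the handle about the plunger's axis (jig x 0, z 45 mm): 0 upright, 0.62 rad fully leaned to the jig's -x side, fully in the notch. It leans only at the notch, where the spring pins it by friction at the lean at which it is let go (0.5 or more is well in; below about 0.25 it snaps out). To get it out, push the plunger back to about 0.082 and swing it upright.
- handle_grip (a point): Centre of the red handle grip, a cylinder 24 mm across, 56 mm long, 85 mm from the plunger's axis: 130 mm over the bench upright; fully leaned, about 114 mm and 49 mm to the jig's -x side. Axes as the jig's when upright; z along the handle. It can be pinched from above, fingers closing along the jig's y, and then turns between the pads as it leans.
- tube: The blue tube as a body, origin at the middle of its underside, axes as for point tube_mid.
- tube_mid (a point): Centre of the blue square steel tube, 160 mm long (its x axis), 34 x 34 mm across, 3 mm walls, about 0.3 kg, lying on the bench at the start (centre 17 mm up). Its z is up. Grip it across its width at its middle; either end may face the stop.
- hammer: Bystander, leave alone: hammer, about 260 mm long, wooden handle. Origin: middle of its underside.
- brush: Bystander, leave alone: flat brush with wooden handle, about 200 mm long. Origin: middle of its underside.
- wrench: Bystander, leave alone: steel wrench, about 180 mm long. Origin: middle of its underside.
- angle: Bystander, leave alone: dark steel angle-iron offcut, 130 x 40 x 40 mm. Origin: middle of its underside.
- magnet: Bystander, leave alone: red and steel welding magnet, 90 x 90 x 30 mm. Origin: middle of its underside.
- can: Bystander, leave alone: green can, 66 mm across, 150 mm tall. Origin: middle of its underside.
- block: Bystander, leave alone: bare steel block, 75 x 50 x 25 mm. Origin: middle of its underside.
Not all that is in view belongs to the job. There is more than one size of the tube; the job needs the largest.

How it is judged (in metres and radians):
On the way, in this order (a step that is already met when the one before it is completed fails the run):
1. the plunger is held back in its notch (plunger beyond 62 mm, handle leaned more than 0.3 rad) with the fingers off the jig and the tube not yet in the saddles (value of joint plunger above 0.062 m and value of joint handle above 0.3 rad and contact force between the fingers and jig below 0.3 N and distance between tube_mid and seat above 0.06 m), for 0.4 s.
2. the tube lies down in both saddles, let go, with the plunger still held back in its notch (value of joint plunger above 0.062 m and value of joint handle above 0.3 rad and contact force between the fingers and tube below 0.3 N and x of tube_mid in the frame of seat between -0.006 and 0.006 m and z of tube_mid in the frame of seat between -0.005 and 0.005 m and angle between the x axis of tube_mid and the y axis of seat, either way round below 0.08 rad and angle between tube_mid's own x axis and vertical between 1.53 and 1.61 rad and y of tube_mid in the frame of seat between -0.036 and 0.006 m), for 0.3 s.
At the end, for the whole second after the job is handed in: The tube lies level in both saddles (within 6 mm across, 5 mm in height and along, 0.08 rad of its place), pressed on the end stop by the plunger (at 29 to 41 mm, handle upright), at rest, the fingers off tube and jig; bystanders within 30 mm of their starts (x of tube_mid in the frame of seat between -0.006 and 0.006 m and z of tube_mid in the frame of seat between -0.005 and 0.005 m and angle between the x axis of tube_mid and the y axis of seat, either way round below 0.08 rad and angle between tube_mid's own x axis and vertical between 1.53 and 1.61 rad and y of tube_mid in the frame of seat between -0.005 and 0.005 m and value of joint plunger between 0.029 and 0.041 m and value of joint handle below 0.2 rad and linear speed of tube below 0.02 m/s and contact force between the fingers and jig below 0.3 N and contact force between the fingers and tube below 0.3 N); the robot touches nothing.
It fails at once if another thing on the bench is shoved more than 30 mm (distance of any of hammer, brush, wrench, angle, magnet, can, block from where it was at the start of the episode above 0.03 m).
It also fails if it takes over 67 s, if anything falls off the work surface, if the arm or the gripper's body presses on something with over 40 N, if the wrist force passes 120 N, or if a joint passes its speed limit or range.

## Working session

There is one attempt and no reset: what is moved stays moved. The work goes in short steps, Python scripts to look and compute and a tool call to move; the robot and the scene stay as the last step left them, time stands still between calls to the robot, and variables do not carry over. Pictures are saved under pics/ and viewed, about 8 in all and at most 12, crops included, and the job is handed in when it is done.

Besides the shell and the picture viewer there is one more tool, called after "Request:" as name([rows], argument=value, ...), one row to a line, values as JSON. arm_command: Moves the arm, as the interface text tells. Its arguments: {"type":"object","properties":{"steps":{"type":"array"},"jaw":{"type":"number"}},"required":["steps"]}

```bash
mkdir -p pics; ls; python3 - <<'E'
from cell import *
import cv2
print(state()); print(env.grip_point_offset)
for n in ("scene","side","wrist"):
    m=camera_model(n); print(n,m)
    im=read_camera(n); cv2.imwrite(f"pics/{n}0.png",im[:,:,::-1])
a=cv2.imread("pics/scene0.png");b=cv2.imread("pics/side0.png")
cv2.imwrite("pics/both0.png",cv2.resize(cv2.vconcat([a,b]),None,fx=.78,fy=.78))
E
```

```text
pics
{'t': 0.0, 'joints': array([ 1.00839936e+00,  4.91562806e-01,  1.55945747e+00,  6.34644716e-06,
        1.09170877e+00, -1.05625751e-01]), 'qvel': array([-0.00032262, -0.00080469, -0.00090606,  0.00014238,  0.00151914,
        0.00031491]), 'tau': array([ 2.19750822e-03, -6.12652659e+01, -2.58177084e+01,  6.93114591e-02,
        4.82737343e-02, -1.89269936e-04]), 'eef_pos': array([275.63251392, 560.89872114, 404.15685167]), 'tcp_rot': array([-3.14146725e+00,  1.12946989e-03,  1.11402225e+00]), 'ft_force': array([ 0.45540961, -0.49561071,  0.38039047]), 'moment': array([ 0.02292487, -0.02320154, -0.00383338]), 'opening': 1.0016084545309603}
171.3
scene {'K': array([[468.47373103,   0.        , 253.2731916 ],
       [  0.        , 468.47373103, 194.47874878],
       [  0.        ,   0.        ,   1.        ]]), 'xyz': array([1438.69120927,  334.40949831, 1473.80444993]), 'rotation': array([6.03935158e-01, 9.42052618e-04, 1.90991481e+00])}
side {'K': array([[464.63120826,   0.        , 248.97273946],
       [  0.        , 464.63120826, 193.85268313],
       [  0.        ,   0.        ,   1.        ]]), 'xyz': array([  446.3380392 , -1122.13881598,   865.97628494]), 'rotation': array([ 0.9702949 ,  0.01998611, -0.09864629])}
wrist {'K': array([[297.31863964,   0.        , 254.70869289],
       [  0.        , 297.31863964, 192.11041967],
       [  0.        ,   0.        ,   1.        ]]), 'xyz': array([217.28139169, 589.33135026, 385.54601719]), 'rotation': array([-2.35234330e-01, -4.08442837e-06,  1.11306454e+00])}
```

View pics/scene0.png

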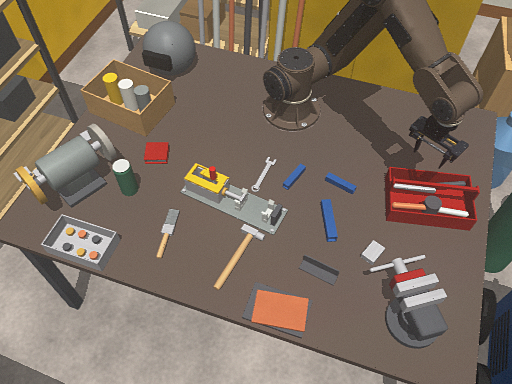

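View pics/side0.png

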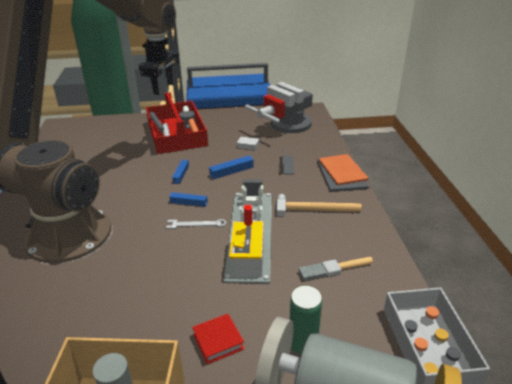

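Scene view: jig at about (235,195), red handle (212,172). Three blue tubes: (294,176), (340,183) and (329,220). The last is visibly the longest, so I'll measure all three and confirm in a crop.

```bash
cat > h.py <<'E'
import numpy as np, cv2
from scipy.spatial.transform import Rotation as R
from cell import *
def ray(m,px,fish=False):
    px=np.atleast_2d(px).astype(float);K=m["K"]
    x=(px[:,0]-K[0,2])/K[0,0];y=(px[:,1]-K[1,2])/K[1,1]
    if fish:
        r=np.hypot(x,y)+1e-9;s=np.sin(r)/r
        d=np.c_[x*s,-y*s,-np.cos(r)]
    else: d=np.c_[x,-y,-np.ones_like(x)]
    return R.from_euler('xyz',m["rotation"]).apply(d)
def plane(m,px,z,fish=False):
    d=ray(m,px,fish);return m["xyz"]+d*((z-m["xyz"][2])/d[:,2])[:,None]
def proj(m,P,fish=False):
    p=R.from_euler('xyz',m["rotation"]).inv().apply(np.atleast_2d(P)-m["xyz"])
    x,y,z=p[:,0],-p[:,1],-p[:,2];K=m["K"]
    if fish:
        r=np.hypot(x,y)+1e-9;t=np.arctan2(r,z);u,v=x/r*t,y/r*t
    else:u,v=x/z,y/z
    return np.c_[K[0,0]*u+K[0,2],K[1,1]*v+K[1,2]]
def mask(im,col):
    h=cv2.cvtColor(im,cv2.COLOR_RGB2HSV).astype(int);H,S,V=h[...,0],h[...,1],h[...,2]
    if col=="blue":m=(abs(H-110)<15)&(S>120)&(V>50)
    if col=="yellow":m=(abs(H-26)<6)&(S>150)&(V>100)
    if col=="red":m=((H<6)|(H>174))&(S>150)&(V>80)
    return m.astype(np.uint8)
def blobs(im,col,amin):
    cs,_=cv2.findContours(mask(im,col),cv2.RETR_EXTERNAL,cv2.CHAIN_APPROX_NONE)
    return [c for c in cs if cv2.contourArea(c)>amin]
E
python3 - <<'E'
from h import *
for n in("scene","side"):
    im=cv2.imread(f"pics/{n}0.png")[:,:,::-1].copy();m=camera_model(n)
    for col,z in(("blue",17),("yellow",80),("red",130)):
        for c in blobs(im,col,15):
            px=c[:,0,:];q=px.mean(0)
            P=plane(m,px,z)[:,:2].astype(np.float32)
            r=cv2.minAreaRect(P)
            if -700<r[0][1]<900 and r[0][0]<1000: print(n,col,q.round(),"ctr",np.round(r[0]),"size",np.round(r[1]),"ang",round(r[2],1))
a=cv2.imread("pics/scene0.png")[150:250,170:370]
cv2.imwrite("pics/crop1.png",cv2.resize(a,None,fx=4,fy=4,interpolation=cv2.INTER_CUBIC))
E
```

```text
scene blue [329. 222.] ctr [504. 295.] size [179.  38.] ang 22.4
scene blue [340. 183.] ctr [329. 295.] size [123.  42.] ang 74.6
scene blue [294. 175.] ctr [352. 119.] size [ 30. 123.] ang 72.4
scene yellow [205. 177.] ctr [ 519. -178.] size [147.  85.] ang 81.6
scene yellow [380.  68.] ctr [-330.  367.] size [344. 429.] ang 69.1
scene yellow [454.  19.] ctr [-735.  641.] size [419. 278.] ang 19.3
scene yellow [318.  18.] ctr [-553.  -68.] size [190. 452.] ang 78.1
scene yellow [289.  24.] ctr [-473. -159.] size [394.  57.] ang 11.6
scene yellow [272.  29.] ctr [-410. -223.] size [462.  42.] ang 15.7
scene red [409. 275.] ctr [691. 584.] size [24. 99.] ang 34.0
scene red [430. 197.] ctr [369. 616.] size [234. 325.] ang 11.4
scene red [212. 172.] ctr [ 523. -147.] size [59. 22.] ang 22.5
scene red [156. 155.] ctr [ 505. -379.] size [101.  87.] ang 19.4
side blue [188. 199.] ctr [355. 110.] size [ 52. 127.] ang 72.3
side blue [180. 171.] ctr [326. 288.] size [148.  33.] ang 75.9
side blue [231. 167.] ctr [506. 293.] size [179.  75.] ang 23.3
side yellow [452. 377.] ctr [ 862. -634.] size [21. 28.] ang 53.6
side yellow [431. 368.] ctr [ 832. -610.] size [15. 18.] ang 83.5
side yellow [441. 335.] ctr [ 886. -539.] size [25. 17.] ang 65.1
side yellow [245. 241.] ctr [ 516. -184.] size [152.  81.] ang 81.1
side red [217. 338.] ctr [ 429. -532.] size [83. 94.] ang 19.6
side red [248. 214.] ctr [ 525. -145.] size [84. 19.] ang 84.9
side red [275. 105.] ctr [692. 539.] size [209.  75.] ang 82.8
side red [175. 124.] ctr [309. 487.] size [190. 510.] ang 10.4
```

View pics/crop1.png

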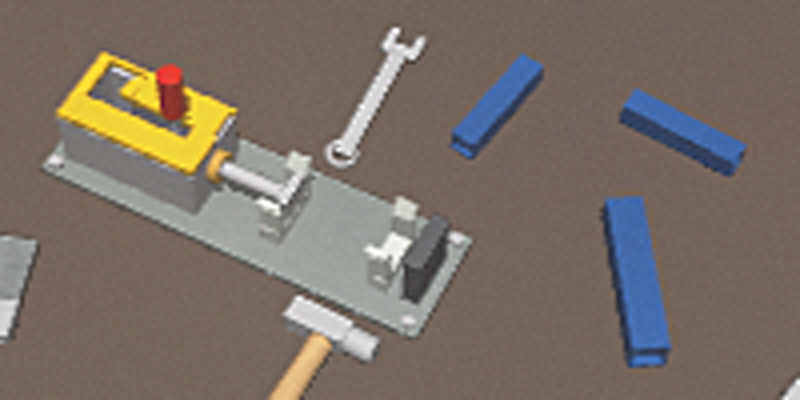

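The crop confirms the longest tube is the one at (329,220), world about (504,295). The jig's yaw is about -8.4° with its origin near (540,-37), and the slot notch is on the robot side (jig -x), as described. Next I'll move above the handle.

Request:
arm_command([
  [-52.6,53.4,-4,0,0,-17.8],
  [-52.6,53.4,-4,0,0,-17.8],
  [-52.6,53.4,-4,0,0,-17.8],
  [-52.6,53.4,-4,0,0,-17.8],
  [-52.6,53.4,-4,0,0,-17.8],
  [-52.6,53.4,-4,0,0,-17.8],
  [-52.6,53.4,-4,0,0,-17.8],
  [-52.6,53.4,-4,0,0,-17.8],
  [-52.6,53.4,-4,0,0,-17.8],
  [-52.6,53.4,-4,0,0,-17.8],
  [-52.6,53.4,-4,0,0,-17.8],
  [-52.6,53.4,-4,0,0,-17.8],
])

```text
t: 1.15
eef_pos: [440.3, 87.9, 431.6]
tcp_rot: [3.141, -0.0, 1.425]
ft_force: [0.9, 0.2, 0.6]
opening: 1.001
```

```bash
python3 - <<'E'
from h import *
s=state();m=camera_model("wrist");im=read_camera("wrist")
print(s["t"],s["eef_pos"],s["tcp_rot"],m["xyz"],m["rotation"])
cv2.imwrite("pics/w1.png",im[:,:,::-1])
E
```

```text
1.15 [440.3204761   87.885119   431.57501353] [ 3.14132574e+00 -1.94393313e-04  1.42474863e+00] [375.9910269   97.06879497 412.87419243] [-2.35897169e-01 -1.20513191e-03  1.42379664e+00]
```

View pics/w1.png

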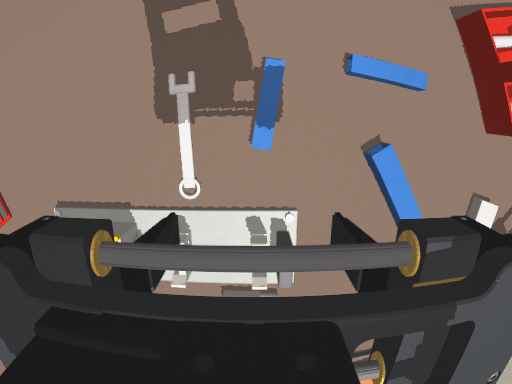

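The wrist view shows the plate's near edge from (57,207) to (298,210), the stop at (285,260), the saddles at (183,260) and (260,260), and the big tube at about (395,185). I'll cast the plate edge and triangulate the grip.

```bash
python3 - <<'E'
from h import *
m=camera_model("wrist")
im=cv2.imread("pics/w1.png")
g=cv2.cvtColor(im,cv2.COLOR_BGR2HSV)
# plate: low saturation bright; edge row by column
pts=[]
for u in range(65,292,6):
    col=g[195:225,u].astype(int); ok=(col[:,1]<45)&(col[:,2]>90)
    if ok.any(): pts.append((u,195+ok.argmax()-.5))
P=plane(m,pts,10,True)[:,:2]
v=cv2.fitLine(P.astype(np.float32),cv2.DIST_HUBER,0,.01,.01).ravel()
print("edge dir deg",np.degrees(np.arctan2(v[1],v[0])),"rms",np.std((P-v[2:])@[-v[1],v[0]]))
d=v[:2]*np.sign(v[1]);n=np.array([d[1],-d[0]]) # jig x
for row in (212,220,228): 
    ok=(g[row,:,1]<45)&(g[row,:,2]>90); us=np.where(ok[40:310])[0]+40; print(row,us.min(),us.max(), plane(m,[(us.min()-.5,row),(us.max()+.5,row)],10,True)[:,:2].round(1).tolist())
C=plane(m,[(57,207),(298.5,209)],10,True)[:,:2];L=np.linalg.norm(C[1]-C[0]);print("len",L,C.round(1))
mid=(C[0]+C[1])/2; o=(v[2:]+d*((mid-v[2:])@d))+60*n+30*d
print("origin(edge)",o,"handle",o-110*d)
# triangulate red grip centre
Q=[]
for nme in("scene","side"):
    i2=cv2.imread(f"pics/{nme}0.png")[:,:,::-1].copy();mm=camera_model(nme)
    c=[c for c in blobs(i2,"red",15) if abs(c[:,0].mean(0)-([212,172] if nme=="scene" else [248,214])).max()<6][0]
    M=cv2.moments(c);q=[M["m10"]/M["m00"],M["m01"]/M["m00"]];r=ray(mm,q)[0];Q.append((mm["xyz"],r/np.linalg.norm(r)))
A=sum(np.eye(3)-np.outer(r,r) for _,r in Q);b=sum((np.eye(3)-np.outer(r,r))@x for x,r in Q)
p=np.linalg.solve(A,b);print("grip",p,[np.linalg.norm(np.cross(p-x,r)) for x,r in Q])
# tube top corners scene
E
```

```text
edge dir deg 81.19014 rms 5.849468868974744
212 54 297 [[458.2, -264.2], [512.9, 133.7]]
220 111 297 [[485.5, -151.5], [525.0, 132.3]]
228 113 296 [[498.8, -152.0], [537.0, 129.6]]
len 392.7876129510616 [[ 450.8 -252.9]
 [ 508.7  135.6]]
origin(edge) [543.29699777 -38.16155087] handle [ 526.44985842 -146.8637756 ]
grip [ 524.32663864 -146.58618609  132.29463393] [np.float64(0.6548018418420346), np.float64(0.6548018418419037)]
```

Request:
arm_command([
  [-22,11.7,2,0,0,0],
  [-22,11.7,4,0,0,0],
  [-22,11.7,5,0,0,0],
  [-22,11.7,5,0,0,0],
  [-22,11.7,5,0,0,0],
  [-22,11.7,5,0,0,0],
  [-22,11.7,5,0,0,0],
  [-22,11.7,5,0,0,0],
  [-22,11.7,5,0,0,0],
  [-22,11.7,5,0,0,0],
])

```text
t: 2.03
eef_pos: [523.6, -143.7, 381.6]
tcp_rot: [-3.142, -0.0, 1.425]
ft_force: [0.8, 0.8, 0.4]
opening: 0.996
```

```bash
python3 - <<'E'
from h import *
s=state();m=camera_model("wrist");im=read_camera("wrist")
print(s["t"],s["eef_pos"],s["tcp_rot"],s["ft_force"])
cv2.imwrite("pics/w2.png",im[:,:,::-1])
print(proj(m,[[524.3,-146.6,158],[524.3,-146.6,130]],True))
E
```

```text
2.0333 [ 523.64776955 -143.71733892  381.62216624] [-3.14155136e+00 -2.40541558e-04  1.42545733e+00] [0.82519599 0.76874546 0.42554213]
[[250.96395888 214.77616484]
 [251.33605111 204.22597495]]
```

View pics/w2.png

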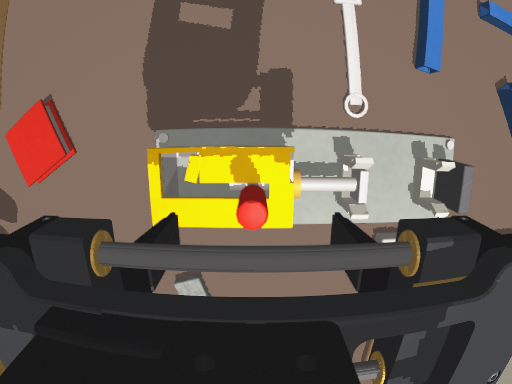

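Handle top is at (252,211) against a predicted (251,215), so within about 3 mm. Yellow top spans columns 149–295; saddles are at about 357 and 437. I'll refine the jig pose from the yellow edges and the plate's near edge.

```bash
python3 - <<'E'
from h import *
m=camera_model("wrist")
im=cv2.imread("pics/w2.png")[:,:,::-1].copy()
k=mask(im,"yellow");k=(cv2.morphologyEx(k,cv2.MORPH_OPEN,np.ones((3,3),np.uint8)))
def fit(px,z):
    P=plane(m,px,z,True)[:,:2].astype(np.float32)
    v=cv2.fitLine(P,cv2.DIST_HUBER,0,.01,.01).ravel();
    if v[0]*.146+v[1]*.989<0 and abs(v[1])>.7: v[:2]*=-1
    return v,np.std((P-v[2:])@[-v[1],v[0]])
near=[(u,np.where(k[140:160,u])[0].min()+139.5) for u in range(156,285,4)]
left=[(np.where(k[v,140:170])[0].min()+139.5,v) for v in range(156,220,4)]
right=[(np.where(k[v,270:320])[0].max()+270.5,v) for v in list(range(153,170,3))+list(range(200,222,3))]
vn,a=fit(near,80);vl,b=fit(left,80);vr,c=fit(right,80)
far=[(u,np.where(k[205:245,u])[0].max()+205.5) for u in list(range(156,165))+list(range(180,235,4))+list(range(272,292,4))]
vf,e=fit(far,80)
for n,v,r in(("near",vn,a),("far",vf,e),("left",vl,b),("right",vr,c)):print(n,np.degrees(np.arctan2(v[1],v[0])).round(2),v[2:].round(1),"rms",r.round(2))
def inter(p,q):
    t=np.linalg.solve(np.c_[p[:2],-q[:2]],q[2:]-p[2:]);return p[2:]+t[0]*p[:2]
A,B=inter(vn,vl),inter(vn,vr);C,D=inter(vf,vl),inter(vf,vr)
print(A,B,C,D,"len",np.linalg.norm(A-B),"wid",np.linalg.norm(A-C),np.linalg.norm(B-D))
d=(B-A+D-C);d/=np.linalg.norm(d);n=np.array([d[1],-d[0]]);ctr=(A+B+C+D)/4
print("yaw of y",np.degrees(np.arctan2(d[1],d[0])),"origin",ctr+142.5*d,"handle",ctr+32.5*d)
g=cv2.cvtColor(im,cv2.COLOR_RGB2HSV).astype(int)
e=[(u,np.where((g[115:160,u,1]<45)&(g[115:160,u,2]>80))[0].min()+114.5) for u in range(175,440,8)]
v,r=fit(e,10);n2=np.array([v[1],-v[0]]);print("plate edge",np.degrees(np.arctan2(v[1],v[0])),r,"axis offset vs ctr",(v[2:]+60*n2-ctr)@n2)
r=blobs(im,"red",50)
for c in r:
    x,y,w,h=cv2.boundingRect(c); print("red",x,y,w,h)
E
```

```text
near 81.84 [ 475.9 -177. ] rms 0.36
far 79.75 [ 556.8 -187.1] rms 2.45
left -8.88 [ 500.1 -248.9] rms 0.34
right -3.67 [ 536.8 -108.5] rms 0.48
[ 466.3715  -243.67099] [ 486.22308 -105.25037] [ 544.3507  -255.85306] [ 570.6103  -110.65637] len 139.83688 wid 78.92503 84.56019
yaw of y 80.76551 origin [539.75665 -38.20453] handle [ 522.1044 -146.7789]
plate edge 81.539116 4.3883796 axis offset vs ctr 2.3128033
red 237 185 31 45
red 5 99 71 87
```

Request:
arm_command([
  [-0.3,0,4,0,0,0],
  [-0.3,0,7.8,0,0,0],
  [-0.3,0,7.8,0,0,0],
  [-0.3,0,7.8,0,0,0],
  [-0.3,0,7.8,0,0,0],
])

```text
t: 2.5
eef_pos: [524.0, -147.3, 305.2]
tcp_rot: [3.14, 0.0, 1.426]
ft_force: [-0.2, 0.4, 0.1]
opening: 0.999
```

Request:
arm_command([
  [0,0,0,0,0,0],
  [0,0,0,0,0,0],
  [0,0,0,0,0,0],
  [0,0,0,0,0,0],
  [0,0,0,0,0,0],
  [0,0,0,0,0,0],
  [0,0,0,0,0,0],
  [0,0,0,0,0,0],
  [0,0,0,0,0,0],
], jaw=1.5)

```text
t: 3.25
eef_pos: [523.5, -147.8, 303.3]
tcp_rot: [-3.142, -0.0, 1.425]
ft_force: [-0.2, 0.3, 0.1]
opening: 0.427
```

Request:
arm_command([
  [0,0,0,0,0,0],
  [0,0,0,0,0,0],
  [0,0,0,0,0,0],
  [0,0,0,0,0,0],
  [0,0,0,0,0,0],
  [0,0,0,0,0,0],
])

```text
t: 3.75
eef_pos: [523.5, -147.5, 303.3]
tcp_rot: [-3.141, -0.0, 1.425]
ft_force: [1.8, 4.6, -0.1]
opening: 0.248
```

Request:
arm_command([
  [-2,0,0,0,0,0],
  [-4,0,0,0,0,0],
  [-6,0,0,0,0,0],
  [-7.5,0,0,0,0,0],
  [-8.2,0,0,0,0,0],
  [-8.2,0,0,0,0,0],
  [-8.2,0,0,0,0,0],
  [-8.2,0,0,0,0,0],
])

```text
t: 4.42
eef_pos: [511.5, -228.2, 303.2]
tcp_rot: [-3.141, -0.002, 1.424]
ft_force: [2.9, 12.8, 0.7]
opening: 0.244
```

Request:
arm_command([
  [-0.1,-0.87,0.04,0,0,0],
  [-0.1,-1.73,0.17,0,0,0],
  [-0.1,-2.57,0.39,0,0,0],
  [-0.1,-3.39,0.69,0,0,0],
  [-0.1,-4.17,1.07,0,0,0],
  [-0.1,-4.7,1.37,0,0,0],
  [-0.1,-5.05,1.6,0,0,0],
  [-0.1,-5.05,1.6,0,0,0],
  [-0.1,-5.05,1.6,0,0,0],
])

```text
t: 5.17
eef_pos: [461.0, -221.6, 287.8]
tcp_rot: [-3.14, -0.002, 1.425]
ft_force: [-1.8, 13.3, 11.5]
opening: 0.248
```

Request:
arm_command([
  [0.4,0,0,0,0,0],
  [0.8,0,0,0,0,0],
  [1.1,0,0,0,0,0],
  [1.1,0,0,0,0,0],
  [1.1,0,0,0,0,0],
])

```text
t: 5.58
eef_pos: [462.8, -210.6, 287.9]
tcp_rot: [-3.14, -0.001, 1.425]
ft_force: [-3.4, 12.2, 11.5]
opening: 0.251
```

Request:
arm_command([
  [0.1,0,0,0,0,0],
  [0.2,0,0,0,0,0],
  [0.2,0,0,0,0,0],
  [0.2,0,0,0,0,0],
])

```text
t: 5.92
eef_pos: [463.1, -209.7, 288.1]
tcp_rot: [3.142, 0.0, 1.425]
ft_force: [-4.7, 3.0, 11.1]
opening: 0.25
```

Request:
arm_command([
  [0,0,0,0,0,0],
  [0,0,0,0,0,0],
  [0,0,0,0,0,0],
  [0,0,0,0,0,0],
  [0,0,0,0,0,0],
  [0,0,0,0,0,0],
  [0,0,0,0,0,0],
], jaw=7)

```text
t: 6.5
eef_pos: [463.4, -209.7, 287.3]
tcp_rot: [-3.142, -0.0, 1.425]
ft_force: [-0.7, 0.4, 0.5]
opening: 0.679
```

Request:
arm_command([
  [0,0,-2,0,0,0],
  [0,0,-6,0,0,0],
  [0,0,-10,0,0,0],
  [0,0,-12,0,0,0],
  [0,0,-12,0,0,0],
  [0,0,-12,0,0,0],
], jaw=9)

```text
t: 7.0
eef_pos: [463.2, -209.5, 408.1]
tcp_rot: [3.14, 0.001, 1.425]
ft_force: [-0.4, -0.6, -0.5]
opening: 0.943
```

```bash
python3 - <<'E'
from h import *
s=state();m=camera_model("wrist");im=read_camera("wrist")
print(s["t"],s["eef_pos"],s["tcp_rot"],s["ft_force"],s["opening"])
cv2.imwrite("pics/w3.png",im[:,:,::-1])
side=read_camera("side");cv2.imwrite("pics/s3.png",side[:,:,::-1])
E
```

```text
7.0 [ 463.17332912 -209.50954939  408.09566473] [3.13952448e+00 8.04787181e-04 1.42472586e+00] [-0.38724909 -0.55472186 -0.54053811] 0.9432569366070268
```

View pics/w3.png

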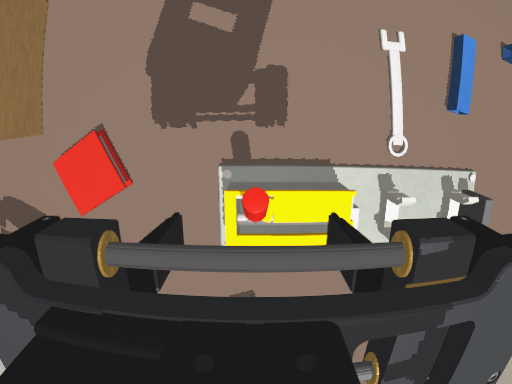

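The handle is parked in the notch at (256,203), leaned to the robot side, and the nose has retracted. Going to the tube.

Request:
arm_command([
  [50.4,-3.2,-1,0,0,149.2],
  [50.4,-3.2,-1,0,0,149.2],
  [50.4,-3.2,-1,0,0,149.2],
  [50.4,-3.2,-1,0,0,149.2],
  [50.4,-3.2,-1,0,0,149.2],
  [50.4,-3.2,-1,0,0,149.2],
  [50.4,-3.2,-1,0,0,149.2],
  [50.4,-3.2,-1,0,0,149.2],
  [50.4,-3.2,-1,0,0,149.2],
  [50.4,-3.2,-1,0,0,149.2],
  [50.4,-3.2,-1,0,0,149.2],
  [50.4,-3.2,-1,0,0,149.2],
], jaw=9)

```text
t: 8.1
eef_pos: [500.5, 233.8, 414.5]
tcp_rot: [3.141, 0.003, 0.089]
ft_force: [1.6, 0.4, 0.1]
opening: 0.943
```

Request:
arm_command([
  [1,-6,0,0,0,72.7],
  [1,-6,0,0,0,72.7],
  [1,-6,0,0,0,72.7],
  [1,-6,0,0,0,72.7],
  [1,-6,0,0,0,72.7],
  [1,-6,0,0,0,72.7],
  [1,-6,0,0,0,72.7],
  [1,-6,0,0,0,72.7],
  [1,-6,0,0,0,72.7],
  [1,-6,0,0,0,72.7],
  [1,-6,0,0,0,72.7],
  [1,-6,0,0,0,72.7],
])

```text
t: 9.1
eef_pos: [505.1, 292.6, 414.4]
tcp_rot: [3.139, -0.0, -1.176]
ft_force: [0.4, 0.3, 0.6]
opening: 0.944
```

```bash
cat > tube.py <<'E'
from h import *
import sys
s=state();m=camera_model("wrist");im=read_camera("wrist")
print(s["t"],s["eef_pos"],s["tcp_rot"])
cv2.imwrite(f"pics/{sys.argv[1]}.png",im[:,:,::-1]);z=float(sys.argv[2])
for c in blobs(im,"blue",100):
    # brightest face = top: refine mask by brightness
    k=np.zeros(im.shape[:2],np.uint8);cv2.drawContours(k,[c],-1,1,-1)
    V=im[...,2]*k;t=V[k>0];thr=cv2.threshold(t.reshape(-1,1),0,1,cv2.THRESH_OTSU)[0]
    print("blob",c[:,0].mean(0).round(),"thr",thr,"V pct",np.percentile(t,[10,50,90]))
    top=cv2.morphologyEx(((V>thr)&(k>0)).astype(np.uint8),cv2.MORPH_OPEN,np.ones((3,3),np.uint8))
    for nm,kk in(("all",k),("top",top)):
        cc,_=cv2.findContours(kk,cv2.RETR_EXTERNAL,cv2.CHAIN_APPROX_NONE);cc=max(cc,key=cv2.contourArea)[:,0]
        r=cv2.minAreaRect(plane(m,cc,z,True)[:,:2].astype(np.float32))
        print(nm,np.round(r[0],1),np.round(r[1],1),round(r[2],2))
E
python3 tube.py w4 34
```

```text
9.1 [505.06335581 292.61465813 414.39788229] [ 3.13873548e+00 -2.59285646e-05 -1.17561772e+00]
blob [334. 287.] thr 151.0 V pct [101.  104.  210.2]
all [393.7 119.2] [39.2 51. ] 69.3
top [400.8 114.7] [23.8 29.6] 23.65
blob [208. 283.] thr 151.0 V pct [ 85.3 130.  209. ]
all [337.2 294.2] [104.   37.5] 75.18
top [335.6 325.2] [38.1 18.4] 75.28
blob [254. 171.] thr 179.0 V pct [209. 218. 227.]
all [505.3 293.7] [159.1  33.7] 22.61
top [511.  296.3] [146.8  32.7] 23.02
```

View pics/w4.png

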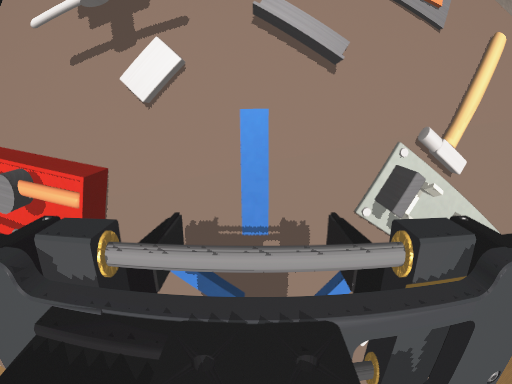

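The tube reads 159 x 34 mm at (505.3, 293.7), angle 22.6°, and lines up with the gripper. Descending.

Request:
arm_command([
  [-0.1,-0.05,4,0,0,0],
  [-0.1,-0.05,8,0,0,0],
  [-0.1,-0.05,12,0,0,0],
  [-0.1,-0.05,16,0,0,0],
  [-0.1,-0.05,19,0,0,0],
  [-0.1,-0.05,21,0,0,0],
  [-0.1,-0.05,21.9,0,0,0],
  [-0.1,-0.05,21.9,0,0,0],
  [-0.1,-0.05,21.9,0,0,0],
  [-0.1,-0.05,21.9,0,0,0],
])

```text
t: 9.98
eef_pos: [505.3, 293.9, 198.4]
tcp_rot: [-3.14, 0.0, -1.174]
ft_force: [0.2, 0.2, 0.2]
opening: 0.946
```

Request:
arm_command([
  [0,0,0,0,0,0],
  [0,0,0,0,0,0],
  [0,0,0,0,0,0],
  [0,0,0,0,0,0],
  [0,0,0,0,0,0],
  [0,0,0,0,0,0],
  [0,0,0,0,0,0],
  [0,0,0,0,0,0],
  [0,0,0,0,0,0],
  [0,0,0,0,0,0],
  [0,0,0,0,0,0],
  [0,0,0,0,0,0],
], jaw=2.5)

```text
t: 10.98
eef_pos: [505.0, 293.7, 197.1]
tcp_rot: [3.142, 0.0, -1.174]
ft_force: [0.1, -0.1, 0.4]
opening: 0.355
```

Request:
arm_command([
  [0,0,-2,0,0,0],
  [0,0,-6,0,0,0],
  [0,0,-10,0,0,0],
  [0,0,-13,0,0,0],
  [0,0,-13,0,0,0],
  [0,0,-13,0,0,0],
])

```text
t: 11.48
eef_pos: [504.8, 293.7, 328.4]
tcp_rot: [-3.139, 0.0, -1.174]
ft_force: [-0.3, 0.4, -2.5]
opening: 0.353
```

```bash
python3 - <<'E'
import cv2
a=cv2.imread("pics/w2.png")[120:225,280:480]
cv2.imwrite("pics/crop2.png",cv2.resize(a,None,fx=4,fy=4,interpolation=cv2.INTER_CUBIC))
from cell import *
print(state()["opening"],state()["ft_force"],state()["eef_pos"],state()["tcp_rot"])
E
```

```text
0.35344795104105436 [-0.31161626  0.37291494 -2.45243724] [504.84732888 293.69618198 328.41866892] [-3.13881407e+00  8.59379389e-05 -1.17424499e+00]
```

View pics/crop2.png

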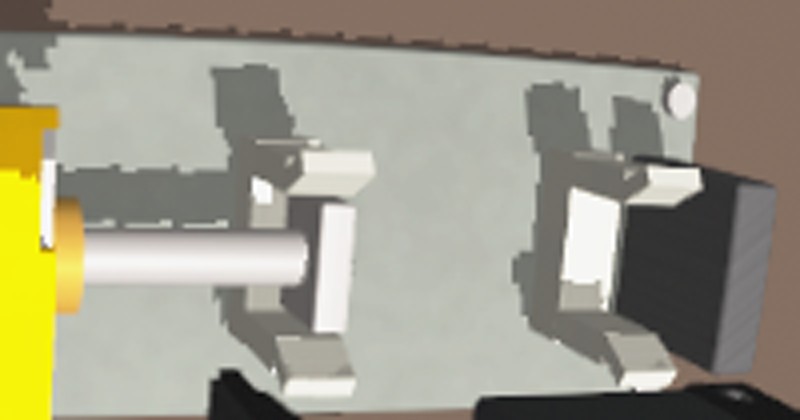

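The crop shows saddle cheeks around (338,171)/(316,366) and (668,184)/(642,361), and the stop top centred at (744,278). I'll cast those against the assumed axis.

```bash
python3 - <<'E'
from h import *
s=state();m=camera_model("wrist")
T=R.from_euler('xyz',s["tcp_rot"]);off=T.inv().apply(m["xyz"]-s["eef_pos"]);rel=T.inv()*R.from_euler('xyz',m["rotation"])
T2=R.from_euler('xyz',[-3.14155136e+00,-2.40541558e-04,1.42545733e+00])
m2=dict(K=m["K"],xyz=np.array([523.64776955,-143.71733892,381.62216624])+T2.apply(off),rotation=(T2*rel).as_euler('xyz'))
H=np.array([523.6,-147.2]);a=np.radians(81.7);d=np.array([np.cos(a),np.sin(a)]);n=np.array([d[1],-d[0]]);o=H+110*d
for nm,p,z in(("sadL near",(338,171),68),("sadL far",(316,366),68),("sadR near",(668,184),68),("sadR far",(642,361),68),("stop n",(755,185),72),("stop f",(733,372),72),("stopface n",(735,186),72),("stopface f",(714,372),72),("nose n",(322,203),61),("nose f",(315,333),61),("rod top",(190,232),55),("rod bot",(190,284),45)):
    px=(280+p[0]/4-.375,120+p[1]/4-.375);P=plane(m2,px,z,True)[0,:2]-o
    print(nm,"jig x %.1f y %.1f"%(P@n,P@d))
E
```

```text
sadL near jig x -26.8 y 8.0
sadL far jig x 26.4 y 5.9
sadR near jig x -26.4 y 117.0
sadR far jig x 27.2 y 115.5
stop n jig x -27.9 y 149.3
stop f jig x 30.5 y 151.0
stopface n jig x -27.3 y 140.9
stopface f jig x 30.3 y 142.7
nose n jig x -17.1 y 6.6
nose f jig x 19.0 y 7.4
rod top jig x -7.7 y -28.7
rod bot jig x 9.0 y -25.4
```

Request:
arm_command([
  [28.1,7.3,0,0,0,-59],
  [28.1,7.3,0,0,0,-59],
  [28.1,7.3,0,0,0,-59],
  [28.1,7.3,0,0,0,-59],
  [28.1,7.3,0,0,0,-59],
  [28.1,7.3,0,0,0,-59],
  [28.1,7.3,0,0,0,-59],
  [28.1,7.3,0,0,0,-59],
  [28.1,7.3,0,0,0,-59],
  [28.1,7.3,0,0,0,-59],
  [28.1,7.3,0,0,0,-59],
  [28.1,7.3,0,0,0,-59],
])

```text
t: 12.48
eef_pos: [546.0, 6.9, 326.2]
tcp_rot: [-3.141, 0.002, -0.147]
ft_force: [-0.9, -0.1, -3.5]
opening: 0.36
```

```bash
python3 tube.py w5 163
```

```text
12.4833 [546.00820732   6.93929773 326.20955866] [-3.14148280e+00  1.79915891e-03 -1.47416456e-01]
blob [255. 284.] thr 130.0 V pct [129. 131. 132.]
all [542.5 -15.9] [15.5 34.1] 81.56
top [542.6 -15.5] [14.8 33.4] 81.45
blob [ 74. 117.] thr 172.0 V pct [187. 213. 215.]
all [454.9  94.3] [13.3 67.7] 72.32
top [452.1  95.3] [13.  61.6] 72.32
blob [254. 167.] thr 174.0 V pct [134. 223. 230.]
all [551.8  47.5] [78.9 34.6] 81.46
top [553.   56.4] [61.  34.2] 81.53
blob [39. 17.] thr 156.0 V pct [104. 129. 213.]
all [437.3 164.1] [26.  24.6] 74.16
top [432.5 167.5] [22.3 13.1] 75.13
```

The held tube lies at 81.5°, on the axis within 0.2 mm. Lowering.

Request:
arm_command([
  [0,0,3,0,0,0],
  [0,0,5,0,0,0],
  [0,0,6,0,0,0],
  [0,0,7,0,0,0],
  [0,0,8,0,0,0],
  [0,0,8.8,0,0,0],
  [0,0,9.5,0,0,0],
  [0,0,9.5,0,0,0],
  [0,0,9.5,0,0,0],
])

```text
t: 13.28
eef_pos: [546.3, 6.3, 232.1]
tcp_rot: [-3.142, 0.0, -0.145]
ft_force: [0.5, 0.9, -1.8]
opening: 0.358
```

Request:
arm_command([
  [0,0,0.3,0,0,0],
  [0,0,0.5,0,0,0],
  [0,0,0.65,0,0,0],
  [0,0,0.65,0,0,0],
  [0,0,0.65,0,0,0],
])

```text
t: 13.7
eef_pos: [546.2, 6.3, 225.7]
tcp_rot: [-3.142, -0.0, -0.145]
ft_force: [0.4, -0.3, -2.2]
opening: 0.36
```

Request:
arm_command([
  [0,0,0.1,0,0,0],
  [0,0,0.15,0,0,0],
  [0,0,0.15,0,0,0],
  [0,0,0.15,0,0,0],
])

```text
t: 14.03
eef_pos: [546.2, 6.3, 225.1]
tcp_rot: [-3.142, -0.001, -0.145]
ft_force: [-2.8, 0.5, 9.7]
opening: 0.356
```

Request:
arm_command([
  [0,0,0,0,0,0],
  [0,0,0,0,0,0],
  [0,0,0,0,0,0],
  [0,0,0,0,0,0],
  [0,0,0,0,0,0],
  [0,0,0,0,0,0],
  [0,0,0,0,0,0],
], jaw=7)

```text
t: 14.62
eef_pos: [546.2, 6.3, 224.1]
tcp_rot: [-3.142, 0.0, -0.145]
ft_force: [-0.1, 0.2, 1.2]
opening: 0.725
```

Request:
arm_command([
  [0,0,-2,0,0,0],
  [0,0,-6,0,0,0],
  [0,0,-10,0,0,0],
  [0,0,-14,0,0,0],
  [0,0,-18,0,0,0],
  [0,0,-18,0,0,0],
  [0,0,-18,0,0,0],
], jaw=9)

```text
t: 15.2
eef_pos: [546.0, 6.4, 406.2]
tcp_rot: [-3.141, -0.004, -0.145]
ft_force: [0.4, 0.6, -0.1]
opening: 0.946
```

```bash
python3 tube.py w6 62
```

```text
15.2 [545.9839408    6.39817374 406.15719174] [-3.14135753 -0.00446741 -0.1445016 ]
blob [254. 176.] thr 167.0 V pct [123. 209. 219.]
all [546.4   7.4] [157.3  33.9] 81.76
top [546.5   8. ] [156.   33.9] 81.76
blob [103. 116.] thr 166.0 V pct [189. 200. 203.]
all [378.2 112.2] [ 23.  116.3] 72.23
top [374.2 113.6] [ 22.7 107.7] 72.23
blob [72. 22.] thr 148.0 V pct [ 97. 194. 200.]
all [349.3 246.1] [66.5 38.2] 75.43
top [342.6 250.7] [61.1 22.8] 75.43
```

View pics/w6.png

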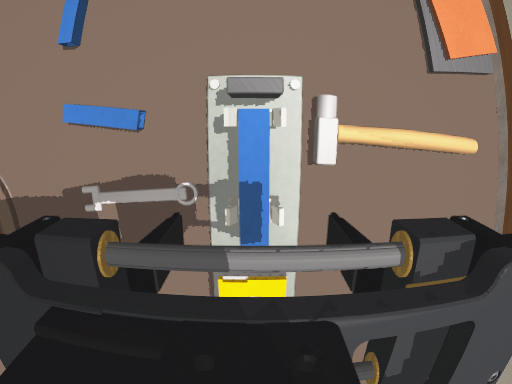

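The tube lies in both saddles at (546.4, 7.4), 81.8°. Now back to the handle.

Request:
arm_command([
  [-5.1,22.6,0,0,0,-90],
  [-5.1,22.6,0,0,0,-90],
  [-5.1,22.6,0,0,0,-90],
  [-5.1,22.6,0,0,0,-90],
  [-5.1,22.6,0,0,0,-90],
  [-5.1,22.6,0,0,0,-90],
  [-5.1,22.6,0,0,0,-90],
  [-5.1,22.6,0,0,0,-90],
  [-5.1,22.6,0,0,0,-90],
  [-5.1,22.6,0,0,0,-90],
  [-5.1,22.6,0,0,0,-90],
  [-5.1,22.6,0,0,0,-90],
])

```text
t: 16.25
eef_pos: [463.1, -210.1, 402.2]
tcp_rot: [-3.138, -0.001, 1.281]
ft_force: [0.4, 0.6, -0.7]
opening: 0.946
```

Request:
arm_command([
  [0,0,0,0,0,-6],
  [0,0,0,0,0,-6],
  [0,0,0,0,0,-6],
])

```text
t: 16.5
eef_pos: [463.2, -210.0, 402.8]
tcp_rot: [-3.139, -0.001, 1.376]
ft_force: [-0.2, 0.0, -0.1]
opening: 0.946
```

Request:
arm_command([
  [0,0,2,0,0,-2.8],
  [0,0,5,0,0,-2.8],
  [0,0,8,0,0,-2.8],
  [0,0,10.5,0,0,-2.8],
  [0,0,11.5,0,0,-2.8],
  [0,0,11.5,0,0,-2.8],
  [0,0,11.5,0,0,-2.8],
])

```text
t: 17.08
eef_pos: [463.4, -210.1, 289.2]
tcp_rot: [-3.141, -0.0, 1.427]
ft_force: [0.2, -0.2, 1.4]
opening: 0.946
```

Request:
arm_command([
  [0,0,0,0,0,0],
  [0,0,0,0,0,0],
  [0,0,0,0,0,0],
  [0,0,0,0,0,0],
  [0,0,0,0,0,0],
  [0,0,0,0,0,0],
  [0,0,0,0,0,0],
  [0,0,0,0,0,0],
  [0,0,0,0,0,0],
  [0,0,0,0,0,0],
  [0,0,0,0,0,0],
  [0,0,0,0,0,0],
], jaw=1.5)

```text
t: 18.08
eef_pos: [463.1, -209.8, 289.0]
tcp_rot: [-3.141, -0.0, 1.429]
ft_force: [1.3, 2.3, -1.0]
opening: 0.247
```

Request:
arm_command([
  [0,0,0,0,0,0],
  [0,0,0,0,0,0],
  [0,0,0,0,0,0],
])

```text
t: 18.33
eef_pos: [463.2, -209.8, 289.1]
tcp_rot: [-3.141, -0.0, 1.429]
ft_force: [0.0, 3.9, -1.5]
opening: 0.248
```

Request:
arm_command([
  [-0.5,0,0,0,0,0],
  [-1,0,0,0,0,0],
  [-1.2,0,0,0,0,0],
  [-1.2,0,0,0,0,0],
  [-1.2,0,0,0,0,0],
])

```text
t: 18.75
eef_pos: [461.3, -221.1, 288.9]
tcp_rot: [-3.14, -0.002, 1.428]
ft_force: [2.0, 12.8, -0.1]
opening: 0.244
```

Request:
arm_command([
  [-0.05,0.6,-0.35,0,0,0],
  [-0.05,1.4,-0.75,0,0,0],
  [-0.05,2.3,-1.05,0,0,0],
  [-0.05,3.3,-1.3,0,0,0],
  [-0.05,4.2,-1.43,0,0,0],
  [-0.05,5.1,-1.45,0,0,0],
  [-0.05,5.1,-1.45,0,0,0],
  [-0.05,5.1,-1.45,0,0,0],
])

```text
t: 19.42
eef_pos: [511.7, -228.3, 302.8]
tcp_rot: [-3.138, -0.003, 1.429]
ft_force: [0.2, 12.6, -3.0]
opening: 0.25
```

Request:
arm_command([
  [0.6,0,0,0,0,0],
  [1.3,0,0,0,0,0],
  [2,0,0,0,0,0],
  [2.6,0,0,0,0,0],
  [3.2,0,0,0,0,0],
  [3.7,0,0,0,0,0],
  [4.1,0,0,0,0,0],
  [4.5,0,0,0,0,0],
  [4.5,0,0,0,0,0],
  [4.5,0,0,0,0,0],
])

```text
t: 20.25
eef_pos: [517.9, -184.1, 302.9]
tcp_rot: [-3.139, -0.002, 1.429]
ft_force: [-0.5, 8.0, -5.0]
opening: 0.248
```

Request:
arm_command([
  [0.1,0,0,0,0,0],
  [0.2,0,0,0,0,0],
  [0.2,0,0,0,0,0],
  [0.2,0,0,0,0,0],
])

```text
t: 20.58
eef_pos: [518.2, -182.4, 302.9]
tcp_rot: [-3.139, -0.002, 1.429]
ft_force: [0.0, 6.6, -4.9]
opening: 0.25
```

Nearly at the stop. Releasing now; the spring takes up the remainder.

Request:
arm_command([
  [0,0,0,0,0,0],
  [0,0,0,0,0,0],
  [0,0,0,0,0,0],
  [0,0,0,0,0,0],
  [0,0,0,0,0,0],
  [0,0,0,0,0,0],
  [0,0,0,0,0,0],
  [0,0,0,0,0,0],
], jaw=8)

```text
t: 21.25
eef_pos: [518.5, -183.1, 303.7]
tcp_rot: [3.141, -0.0, 1.429]
ft_force: [0.4, -0.8, 0.1]
opening: 0.752
```

Request:
arm_command([
  [0,0,-2,0,0,0],
  [0,0,-5,0,0,0],
  [0,0,-9,0,0,0],
  [0,-4,-13,0,0,0],
  [0,-7,-13,0,0,0],
  [0,-7,-13,0,0,0],
  [0,-7,-13,0,0,0],
  [0,-7,-13,0,0,0],
])

```text
t: 21.92
eef_pos: [449.4, -173.2, 433.9]
tcp_rot: [3.141, 0.0, 1.428]
ft_force: [0.1, -0.3, -0.5]
opening: 0.841
```

```bash
python3 tube.py w7 62; python3 -c "
from h import *
print(state()['ft_force'],state()['opening'])
a=read_camera('scene')
cv2.imwrite('pics/crop3.png',cv2.resize(a[130:250,150:310,::-1],None,fx=4,fy=4,interpolation=cv2.INTER_CUBIC))"
```

```text
21.9167 [ 449.36956584 -173.24600477  433.88857391] [3.14057987e+00 2.50351220e-04 1.42832404e+00]
blob [395. 219.] thr 159.0 V pct [ 90. 219. 227.]
all [544.4  19.1] [167.9  43.2] 81.92
top [541.4 -38. ] [37.5 32.9] 80.42
blob [497.  67.] thr 149.0 V pct [106. 211. 219.]
all [326.5 216.7] [73.6 31.3] 75.41
top [324.8 227.2] [52.8 23. ] 75.82
blob [436.  86.] thr 148.0 V pct [ 85. 216. 219.]
all [356.8  85.7] [ 36.4 111.7] 72.24
top [358.7  92.1] [ 23.2 111.3] 72.38
[ 0.40923997 -0.03743371 -0.54152002] 0.8410959128895946
```

View pics/w7.png

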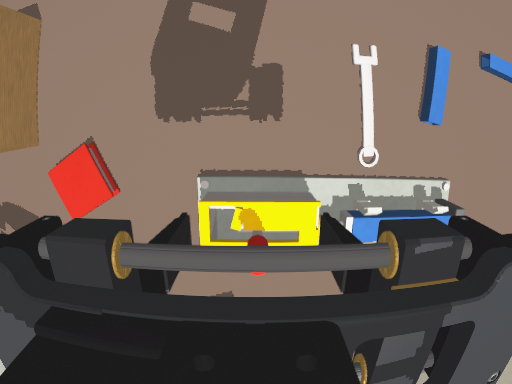

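The handle is upright in the slot at (258,240). Checking the tube against the stop in the scene crop.

View pics/crop3.png

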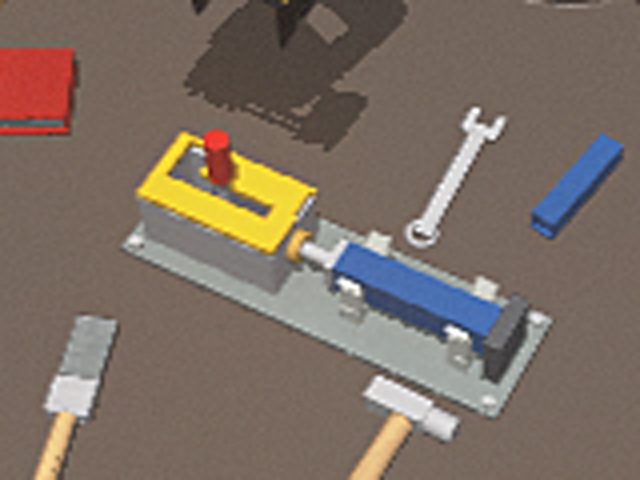

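```bash
python3 - <<'E'
from h import *
im=read_camera("scene");m=camera_model("scene")
H=np.array([523.6,-147.2]);a=np.radians(81.7);d=np.array([np.cos(a),np.sin(a)]);n=np.array([d[1],-d[0]]);o=H+110*d
for c in blobs(im,"red",15):
    M=cv2.moments(c);q=[M["m10"]/M["m00"],M["m01"]/M["m00"]];P=plane(m,q,132)[0,:2]-o
    if abs(P@n)<80 and abs(P@d)<300: print("grip px",np.round(q),"jig x,y",P@n,P@d,"plunger",-110-P@d)
for c in blobs(im,"blue",15):
    P=plane(m,c[:,0],62)[:,:2]-o
    print("blue",c[:,0].mean(0).round(),"jig y range",(P@d).min().round(1),(P@d).max().round(1),"x",(P@n).min().round(1),(P@n).max().round(1))
E
```

```text
grip px [204. 169.] jig x,y -0.6231328112351129 -143.91220535740865 plunger 33.91220535740865
blue [506. 361.] jig y range 949.0 1003.1 x 50.4 237.3
blue [254. 202.] jig y range -17.1 138.9 x -14.9 20.6
blue [340. 183.] jig y range 247.3 363.6 x -250.3 -198.0
blue [294. 175.] jig y range 118.1 160.3 x -236.2 -118.8
```

The tube is against the stop, the plunger reads about 34 mm, and the handle is upright. The gripper is clear, so I'm handing in.

```bash
python3 -c "
from cell import *
s=state();print(s['t'],s['qvel'].round(3),s['ft_force']);print(job_done())"
```

```text
22.0667 [ 0.001  0.001  0.003 -0.     0.001  0.   ] [-0.36554478 -0.04724872 -0.10101156]
the job is handed in; nothing more can be done
None
```

The job is done and handed in at about 22 s. I pushed the plunger back about 82 mm, parked the handle in its notch and let go. I then laid the 160 mm tube in both saddles and let go of it. Finally I swung the handle upright, eased the plunger forward onto the tube and released it.

**Last checks:**
- **Plunger and handle:** the scene camera puts the plunger at about 34 mm with the handle upright (35 mm expected with the tube clamped).
- **Tube:** it lies in both saddles, its far end at about jig y 139 mm, against the stop face at 140 mm. Its angle, last measured cleanly just before clamping, was 81.8°; the jig axis is 81.7°.
- **Fingers and bystanders:** the gripper is clear with about 0 N at the wrist. The wrench, brush and hammer in the final picture look undisturbed, but I did not measure the bystanders' positions.

**One reading disagreed:** the last wrist-camera fit of the tube came out oversized (168 x 43 mm), because the gripper hid part of it and its side face was in view. I used the scene camera instead.

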